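Load a die plate into the drill jig

ROBOT

A 6-joint arm with a two-finger parallel gripper is mounted at the origin on a cart in front of the work surface, level with it; the furniture and walls round the work are solid. World frame = base frame: x ahead of the robot, y to its left, z up, the work surface at z = 0. Lengths are in mm, angles in rad, forces in N, time in s.
With the tool pointing down it reaches from about 350 to 975 mm from the base axis. Payload 7.1 kg.
Tool frame: the origin (TCP) lies between the finger pads; the fingertips stand 8 mm ahead of it and the grasp point (between the pads) lies 11 mm behind it; x points along the fingers, y is the direction in which the jaws open and shut, and the axes are right-handed (so a half turn about x gives the same grasp; the last joint's range is limited). The gripper opens to 88 mm and grips with 3 to 60 N. Pads are 20 mm wide; open, the fingers measure 115 mm over their backs; the gripper's body (75 mm by 178 mm) begins 61 mm behind the grasp point.
Start: joints at [1.27, 0.423, 1.63, -0, 1.089, -0.019], TCP at [173.771, 600.34, 230.675] pointing down, gripper open.
Joint ranges: [-3, 3], [-0.9, 2.11], [0.09, 2.58], [-1.31, 4.45], [0.11, 2.69], [-2.54, 2.54]. Speed limits (rad/s): [2.39, 2.39, 3.01, 3.14, 3.14, 3.14].

INTERFACE

Orientations are given as a rotation vector (axis times angle).
In Python, from workcell import ctrl gives the robot as it stands.
- The arm moves only by the tool apply_moves, never from a script. Its argument "increments" is a list of rows, each an object with "gripper": the opening in per cent of the stroke, from 0 (shut) to 100 (fully open); "delta_pos": the shift along the tool's x, y, z in cm, a list of three; "dr": the turn, a rotation vector about the tool's x, y, z in rad, a list of three. In form: [{"gripper": gripper, "delta_pos": [dx, dy, dz], "dr": [ax, ay, az]}, ...]. A call has exactly 5 rows; each row shifts and turns the commanded pose from where the row before left it, along the tool's axes as they then stand; what a row does not reach is not made up. A row lasts 1/12 s, in which the tool goes at most 41.7 mm and 7.16 degrees, less where a joint would pass 70% of its speed; a pose out of reach is approached as far as the arm can. A call with a gripper value outside its range is refused whole. The fingers move at their own pace and stop on an object; the grip force is fixed at half the most. Time passes only in rows, so rows that do not move let the fingers close, or fill a call up. It gives the time, the measured TCP pose, the force and the opening at its end, in the units of the state.
- ctrl.get_obs(): the state, without advancing time (a new reading comes with each control period).
- ctrl.get_image(name): name is "scene" or "side" or "wrist"; returns a dict with "img" (384x512x3 uint8, red, green, blue), "range_z" (384x512 float32, mm along the optical axis (not along the pixel's ray), 0 where there is no reading), "mtx" (3x3 intrinsics, pixels), "rvec" (rotation vector, rad) and "tvec" (3), from world to camera coordinates, as OpenCV has them. Camera axes: x right, y down, z forward; pixel columns grow to the right and rows downward; lengths in mm; the calibration is good to about 2 mm. A picture is of the moment at which its call begins.
- ctrl.close_job(): hands the job in, once; it reports no verdict.
The state is a dict: "t": time; "qpos": joint angles; "qvel": joint speeds; "joint_torque": joint torques, N m; "ee_pos": TCP position; "orientation": TCP orientation; "ft_force": force on the tool from outside, world axes, zero at the start; "moment": the same for the moment, N m; "width": finger opening in mm.
Only numpy, scipy, OpenCV 4.12 (cv2) and the standard library are available. Lean on these libraries where they do the work, as an engineer would, in place of code of your own. Each camera call takes 0.05 s, during which the arm holds its last target. There are 200 camera calls.

TASK

Load the drill jig: with the fingertips, push the brass die plate along the jig's base, flat, under the low bridge until it is fully home against the end stop, then press the index pin on the bridge all the way down so that it drops into the plate's locating hole and locks it. Do not pick up, lift or tip the plate, and leave the brass weight, melting dish, jar and calliper beside the jig where they are.

Things in the scene. Friction and masses are not known exactly. Their poses are not given: they have to be found in the camera images.
- drill_jig: Drill jig screwed to the bench (never moves). Origin: on the bench top, under the index pin's axis. +x = feeding direction (open apron, then bridge, then end stop), y across, z up. Aluminium base 215 x 110 x 10 mm, x = -170 to +45 mm; the plate slides on its top, z = 10 mm. Steel bridge over x = -30 to +18 mm, y = +-35.5 mm, underside z = 21 mm, top z = 33 mm.
- bridge_mouth (a point): Middle of the passage's mouth under the bridge, on the base top (jig frame x = -30, y = 0, z = 10 mm). The passage is 43 mm wide and 11 mm high. Two flared steel cheeks, 11 mm tall, lead into it: their inner faces open from y = +-21.5 mm at the mouth to +-44 mm at x = -66 mm. On the bridge at x = -19 mm is a drill bush, a flat dark collar 17 mm across, 4.5 mm tall: not to be pressed.
- stop_face (a point): Middle of the end stop's face, behind the bridge (jig frame x = +22, y = 0, z = 14 mm; the stop is 56 mm wide, top at z = 26 mm). leading_edge comes here when the plate is home; the plate has 1.5 mm of sideways play each side.
- die_plate: Loose brass plate 80 (x) x 40 (y) x 8 (z) mm, 0.17 to 0.27 kg, lying on the jig's apron. Origin: centre of its underside; +x points to its leading end, which goes under the bridge first. A 12 mm hole goes through it at x = +18 mm, y = 0. When home its origin is at x = -18 mm in the jig's frame, its trailing end at -58 mm (28 mm out of the bridge), the hole under the pin.
- leading_edge (a point): Middle of the plate's leading end face, at half its thickness.
- index_pin (a joint): Index pin: 8 mm steel pin in the bridge, on the jig's origin axis, with a round dark knob 22 mm across and 10 mm tall on top. 0 = up (start), 0.013 m = all the way down, its tip then 6 mm deep in the plate's hole. No spring: about 3.5 N of friction, it stays where it is left. If the hole is not under it, it stops on the plate at about 0.007.
- pin_top (a point): Centre of the top of the index pin's knob, where to press: 59 mm above the bench when the pin is up, 46 mm when it is down.
- brass_weight: Bystander: brass weight 30 x 30 x 36 mm, standing beside the jig.
- wax_pot: Bystander: small pale round melting dish, 55 mm across, 22 mm tall.
- jar_flux: Bystander: small jar with dark lid, 34 mm across, 48 mm tall.
- calliper: Bystander: calliper lying flat, 56 x 166 x 14 mm.

How it is judged:
By the outcome, as a careful person would: the job done as asked, in the order asked, and still so for the second after the job is handed in, with the robot touching nothing.
It also fails if it takes over 61 s, if anything falls off the work surface, if the arm or the gripper's body presses on something with over 40 N, if the wrist force passes 120 N, or if a joint passes its speed limit or range.

## Working session

There is one attempt and no reset: what is moved stays moved. The work goes in short steps, Python scripts to look and compute and a tool call to move; the robot and the scene stay as the last step left them, time stands still between calls to the robot, and variables do not carry over. Pictures are saved under pics/ and viewed, about 8 in all and at most 12, crops included, and the job is handed in when it is done.

Besides the shell and the picture viewer there is one more tool, called as name(argument=value, ...) on one line, values as JSON. apply_moves: Moves the arm, as the interface text tells. Its arguments: {"type":"object","properties":{"increments":{"type":"array","items":{"type":"object","properties":{"gripper":{"type":"number"},"delta_pos":{"type":"array","items":{"type":"number"}},"dr":{"type":"array","items":{"type":"number"}}}}}},"required":["increments"]}

```bash
mkdir -p pics; ls; cat > h.py <<'E'
import numpy as np, cv2
from workcell import ctrl
def grab(n,f=None):
    d=ctrl.get_image(n); np.savez(f'pics/{f or n}.npz',**d)
    return d
def cam(d):
    R=cv2.Rodrigues(np.array(d['rvec'],float))[0]; return R,np.array(d['tvec'],float).reshape(3),np.array(d['mtx'])
def p2w(d,u,v,z=None):
    R,t,K=cam(d); r=np.linalg.inv(K)@[u,v,1.]
    if z is None: s=d['range_z'][int(v),int(u)]
    else:
        c=-R.T@t; w=R.T@r; s=(z-c[2])/w[2]
    return R.T@(r*s-t)
def w2p(d,p):
    R,t,K=cam(d); q=K@(R@np.array(p,float)+t); return q[:2]/q[2]
E
python3 - <<'E'
from h import *
a=grab('scene','s0');b=grab('side','d0')
for d,n in((a,'s0'),(b,'d0')): 
    cv2.imwrite(f'pics/{n}.png',d['img'][:,:,::-1])
    R,t,K=cam(d);print(-R.T@t,K[0,0])
print(ctrl.get_obs())
E
```

```text
pics
[-150.95421752  529.29975696  542.62304265] 440.1568691094982
[467.88743717 932.71722618 535.98626891] 392.88190061255114
{'t': 0.1, 'qpos': array([ 1.26995270e+00,  4.23757898e-01,  1.63061230e+00, -4.25152628e-06,
        1.08860035e+00, -1.89958304e-02]), 'qvel': array([-8.24981126e-04, -6.74349271e-04, -3.74186192e-04,  6.67305763e-05,
       -3.20263583e-04,  5.82259289e-04]), 'joint_torque': array([ 5.44745017e-04, -5.45609057e+01, -2.74325824e+01,  6.45118486e-02,
        1.86885009e-02,  9.34960056e-07]), 'ee_pos': array([173.65926043, 599.874837  , 229.98399881]), 'orientation': array([ 0.22016352,  1.55966686, -0.22230711]), 'ft_force': array([-0.39689684,  0.71355408, -1.20993791]), 'moment': array([0.01179262, 0.03503703, 0.05214501]), 'width': 87.92165756628563}
```

View pics/s0.png

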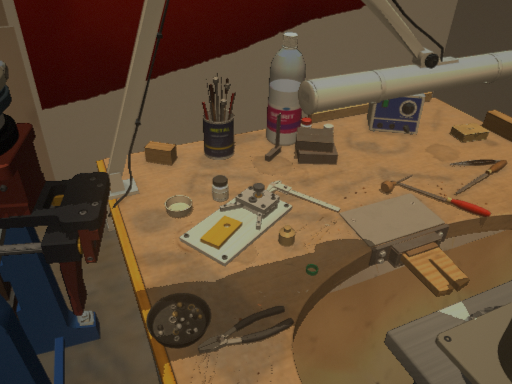

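View pics/d0.png

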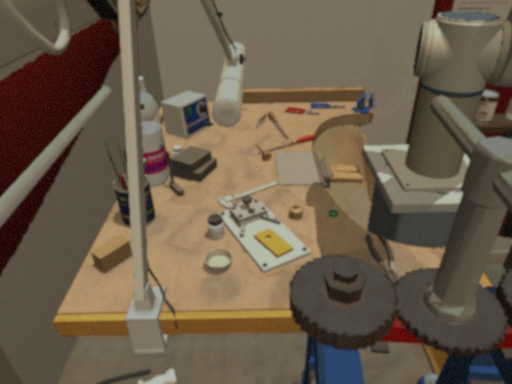

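The scene picture shows the jig at about (237,220), with the plate at (222,232) on the apron, the knob near (258,188), the jar at (220,188), the dish at (178,206), the weight at (287,236) and the calliper at (305,197). The side picture agrees. I'll enlarge both in one picture.

```bash
python3 - <<'E'
from h import *
a=dict(np.load('pics/s0.npz'));b=dict(np.load('pics/d0.npz'))
c=cv2.resize(a['img'][170:270,170:330,::-1],None,fx=5,fy=5,interpolation=cv2.INTER_CUBIC)
cv2.imwrite('pics/s0c.png',c)
c=cv2.resize(b['img'][175:275,200:330,::-1],None,fx=6,fy=6,interpolation=cv2.INTER_CUBIC)
cv2.imwrite('pics/d0c.png',c)
E
```

```text
(no output)
```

View pics/s0c.png

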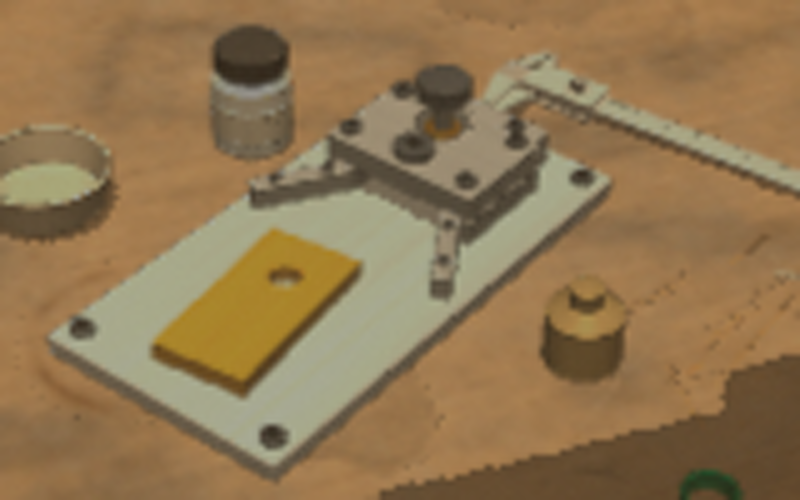

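View pics/d0c.png

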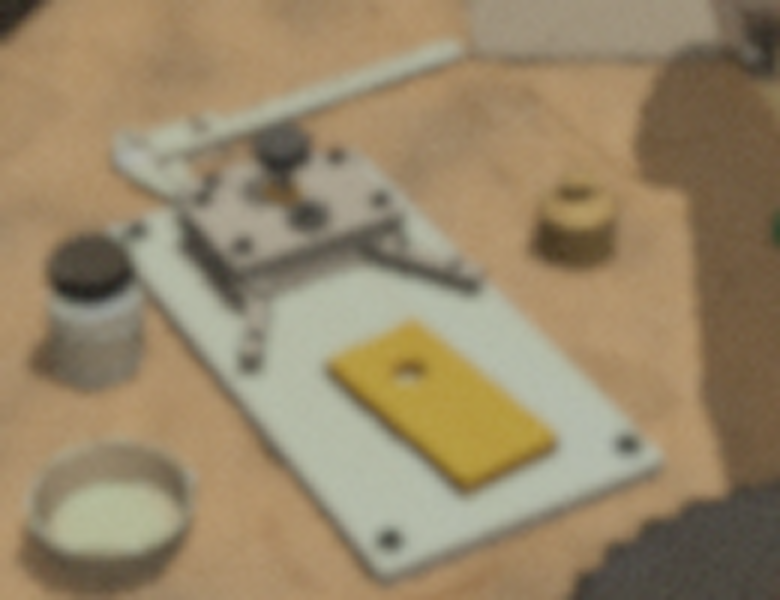

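The scene crop shows the base-top corners at (50,340), (275,470) and (610,182). The knob is at (444,78), and the plate corners are at (275,230), (360,265), (243,388) and (153,350). The side crop shows base corners (118,215), (380,578) and (662,463), knob (282,142), and plate corners (410,320), (553,440), (468,488) and (330,368). Next I'll fit the poses.

```bash
cat > fit.py <<'E'
from h import *
from scipy.optimize import least_squares
a=dict(np.load('pics/s0.npz'));b=dict(np.load('pics/d0.npz'))
S=lambda p:((np.array(p)+.5)/5-.5+[170,170]); D=lambda p:((np.array(p)+.5)/6-.5+[200,175])
J=[([-170,55,10],(50,340),(380,578)),([-170,-55,10],(275,470),(662,463)),([45,-55,10],(610,182),None),([45,55,10],None,(118,215)),([0,0,59],(444,78),(282,142))]
P=[([40,20,8],(275,230),(330,368)),([40,-20,8],(360,265),(410,320)),([-40,-20,8],(243,388),(553,440)),([-40,20,8],(153,350),(468,488)),([18,0,8],(285,273),(409,368))]
def fit(M,z0,use):
    def pt(x,m):
        c,s=np.cos(x[2]),np.sin(x[2]); return [x[0]+c*m[0]-s*m[1],x[1]+s*m[0]+c*m[1],m[2]+z0]
    def f(x):
        r=[]
        for m,p,q in M:
            if p and 's' in use: r+=list(w2p(a,pt(x,m))-S(p))
            if q and 'd' in use: r+=list(w2p(b,pt(x,m))-D(q))
        return np.array(r)
    r=least_squares(f,[400,600,0.]) ; r2=least_squares(f,[400,600,-1.5])
    r=min(r,r2,key=lambda r:r.cost)
    return r.x,np.abs(r.fun).max()
for use in('s','d','sd'):
    j=fit(J,0,use);p=fit(P,10,use)
    c,s=np.cos(j[0][2]),np.sin(j[0][2]);d=p[0][:2]-j[0][:2]
    print(use,j,p,'rel',c*d[0]+s*d[1],-s*d[0]+c*d[1],np.degrees(p[0][2]-j[0][2]))
E
python3 fit.py
python3 - <<'E'
from h import *
from scipy.spatial.transform import Rotation as Q
print(Q.from_rotvec(ctrl.get_obs()['orientation']).as_matrix())
a=dict(np.load('pics/s0.npz'))
for u,v in((220,183),(180,203),(286,229),(280,188),(230,140)): print(p2w(a,u,v))
E
```

```text
s (array([495.00988422, 210.69243175,  -1.06740023]), np.float64(0.9380899143968406)) (array([440.53238383, 310.0871463 ,  -0.94713505]), np.float64(1.0849633538051933)) rel -113.34484983871133 0.22879071099195158 6.890687559876372
d (array([493.47700511, 214.09753269,  -1.10122065]), np.float64(1.507547502566041)) (array([442.38755848, 315.93758795,  -0.94933557]), np.float64(1.25903940933199)) rel -113.93530599381019 0.5238889247118337 8.70237403030716
sd (array([494.41391683, 211.15886398,  -1.0823537 ]), np.float64(1.8650230027693055)) (array([441.42111993, 311.50947631,  -0.94784546]), np.float64(2.125585492797086)) rel -113.48301957523572 0.2935745298336414 7.706754909961312
[[-4.04708470e-04  2.78128832e-01  9.60543694e-01]
 [-1.31712518e-03  9.60542792e-01 -2.78129126e-01]
 [-9.99999051e-01 -1.37771750e-03 -2.24093154e-05]]
[549.90988948 270.649023    46.35373971]
[569.73795818 351.49487922   5.31711484]
[381.13719441 207.79272367  34.23466376]
[534.34001977 139.00461111   9.67431883]
[709.87981014 184.16275703  48.63003054]
```

```bash
python3 - <<'E'
from h import *
H={}
for n in('s0','d0'):
    d=dict(np.load(f'pics/{n}.npz'));R,t,K=cam(d)
    v,u=np.mgrid[0:384:2,0:512:2];z=d['range_z'][::2,::2];m=z>0
    q=np.linalg.inv(K)@np.stack([u[m],v[m],np.ones(m.sum())])*z[m]
    w=(R.T@(q-t[:,None])).T
    w=w[(w[:,2]>70)&(w[:,0]>50)&(w[:,0]<800)&(w[:,1]>-50)&(w[:,1]<750)]
    for x,y,zz in w: H.setdefault((n,int(x//50)*50,int(y//50)*50),[]).append(zz)
for k in sorted(H): 
    if len(H[k])>3: print(k,len(H[k]),round(min(H[k])),round(max(H[k])))
d=dict(np.load('pics/s0.npz'))
print(p2w(d,255,240),p2w(d,215,250),p2w(d,190,238))
E
```

```text
('d0', 50, -50) 80 81 387
('d0', 50, 0) 670 70 387
('d0', 50, 50) 28 72 358
('d0', 100, 0) 34 275 352
('d0', 150, 500) 20 222 344
('d0', 150, 550) 65 221 259
('d0', 150, 650) 16 101 116
('d0', 200, 600) 74 71 225
('d0', 200, 650) 310 71 277
('d0', 200, 700) 66 149 196
('d0', 250, 550) 27 407 409
('d0', 250, 600) 34 406 410
('d0', 250, 650) 148 260 418
('d0', 250, 700) 668 225 376
('d0', 300, 550) 47 394 408
('d0', 300, 600) 151 394 410
('d0', 300, 650) 681 264 419
('d0', 300, 700) 2338 232 419
('d0', 350, 600) 20 275 276
('d0', 350, 650) 331 274 305
('d0', 350, 700) 892 225 304
('d0', 400, 600) 62 70 276
('d0', 400, 650) 471 88 306
('d0', 400, 700) 869 192 304
('d0', 500, -50) 30 211 240
('d0', 500, 0) 36 216 240
('d0', 500, 50) 138 175 240
('d0', 500, 100) 10 203 226
('d0', 550, -50) 52 227 422
('d0', 550, 0) 37 225 431
('d0', 550, 50) 59 176 238
('d0', 550, 650) 37 419 423
('d0', 550, 700) 134 417 425
('d0', 600, 300) 168 318 467
('d0', 600, 350) 105 300 424
('d0', 600, 400) 78 457 481
('d0', 600, 450) 6 479 481
('d0', 600, 550) 28 420 425
('d0', 600, 600) 82 418 426
('d0', 600, 65
[... 784 characters left out ...]
16
('s0', 500, -50) 166 187 242
('s0', 500, 0) 173 188 242
('s0', 500, 50) 250 176 243
('s0', 550, -50) 22 240 376
('s0', 550, 50) 26 184 240
('s0', 600, 300) 72 318 382
('s0', 600, 350) 123 255 383
('s0', 650, 50) 14 71 103
('s0', 650, 300) 26 306 377
('s0', 650, 350) 304 155 379
('s0', 650, 400) 331 72 269
('s0', 650, 450) 37 70 124
('s0', 700, -50) 32 71 233
('s0', 700, 0) 394 71 272
('s0', 700, 50) 133 71 221
('s0', 700, 150) 89 70 189
('s0', 700, 200) 156 71 208
('s0', 750, 0) 17 221 272
('s0', 750, 50) 36 73 218
('s0', 750, 150) 32 71 158
('s0', 750, 200) 21 74 155
[410.4875554  255.07254852   0.509337  ] [402.67716092 337.00142183  11.11284069] [452.52212532 367.28991079   9.51887605]
```

apply_moves(increments=[{"gripper":15,"delta_pos":[0,-2.65,2.35],"dr":[0,0,0]},{"gripper":15,"delta_pos":[0,-2.65,2.35],"dr":[0,0,0]},{"gripper":15,"delta_pos":[0,-2.65,2.35],"dr":[0,0,0]},{"gripper":15,"delta_pos":[0,-2.65,2.35],"dr":[0,0,0]},{"gripper":15,"delta_pos":[0,-2.65,2.35],"dr":[0,0,0]}])

```text
t: 0.52
ee_pos: [250.0, 438.7, 230.3]
orientation: [0.22, 1.56, -0.221]
ft_force: [0.3, 0.0, 0.6]
width: 58.0
```

apply_moves(increments=[{"gripper":15,"delta_pos":[0,0,0],"dr":[0.1,0,0]},{"gripper":15,"delta_pos":[0,0,0],"dr":[0.1,0,0]},{"gripper":15,"delta_pos":[0,0,0],"dr":[0.1,0,0]},{"gripper":15,"delta_pos":[0,0,0],"dr":[0.1,0,0]},{"gripper":15,"delta_pos":[0,0,0],"dr":[0.1,0,0]}])

```text
t: 0.93
ee_pos: [249.8, 440.0, 230.4]
orientation: [0.615, 1.482, -0.616]
ft_force: [-0.7, 0.2, -0.1]
width: 24.6
```

apply_moves(increments=[{"gripper":15,"delta_pos":[0,0,0],"dr":[0.1,0,0]},{"gripper":15,"delta_pos":[0,0,0],"dr":[0.1,0,0]},{"gripper":15,"delta_pos":[0,0,0],"dr":[0.1,0,0]},{"gripper":15,"delta_pos":[0,0,0],"dr":[0,0,0]},{"gripper":15,"delta_pos":[0,0,0],"dr":[0,0,0]}])

```text
t: 1.35
ee_pos: [249.7, 440.2, 230.5]
orientation: [0.839, 1.403, -0.84]
ft_force: [0.3, 0.3, 0.4]
width: 13.1
```

```bash
cat > go.py <<'E'
# print the tool-frame delta (cm) to a jig-frame TCP target, and yaw error
from h import *; import sys
from scipy.spatial.transform import Rotation as Q
JX,JY,JA=494.4,211.2,-1.082
def rel():
    o=ctrl.get_obs();M=Q.from_rotvec(o['orientation']).as_matrix()
    c,s=np.cos(JA),np.sin(JA);d=o['ee_pos'][:2]-[JX,JY]
    return o,M,np.array([c*d[0]+s*d[1],-s*d[0]+c*d[1],o['ee_pos'][2]])
if __name__=='__main__':
    o,M,r=rel();print('t',o['t'],'jig',r.round(1),'F',o['ft_force'].round(1),'w',round(o['width'],1),'yaw tool z',np.arctan2(M[1,2],M[0,2]),'tilt',M[:,0].round(3),'q6',o['qpos'][5])
    if len(sys.argv)>3:
        g=np.array(list(map(float,sys.argv[1:4])))-r;c,s=np.cos(JA),np.sin(JA)
        print('tool cm',(M.T@[c*g[0]-s*g[1],s*g[0]+c*g[1],g[2]]/10).round(2))
E
python3 go.py -180 0 110
```

```text
t 1.35 jig [-317.1 -108.5  230.5] F [0.3 0.3 0.4] w 13.1 yaw tool z -1.0788086843707558 tilt [-0. -0. -1.] q6 0.5393585739739811
tool cm [12.05 10.81 13.74]
```

apply_moves(increments=[{"gripper":15,"delta_pos":[2.1,2.16,2.75],"dr":[0,0,0]},{"gripper":15,"delta_pos":[2.1,2.16,2.75],"dr":[0,0,0]},{"gripper":15,"delta_pos":[2.1,2.16,2.75],"dr":[0,0,0]},{"gripper":15,"delta_pos":[2.1,2.16,2.75],"dr":[0,0,0]},{"gripper":15,"delta_pos":[2.1,2.16,2.75],"dr":[0,0,0]}])

```text
t: 1.77
ee_pos: [411.0, 368.9, 124.7]
orientation: [0.839, 1.403, -0.839]
ft_force: [-0.5, 1.1, -0.1]
width: 13.1
```

apply_moves(increments=[{"gripper":15,"delta_pos":[0,0,0],"dr":[0,0,0]},{"gripper":15,"delta_pos":[0,0,0],"dr":[0,0,0]},{"gripper":15,"delta_pos":[0,0,0],"dr":[0,0,0]},{"gripper":15,"delta_pos":[0,0,0],"dr":[0,0,0]},{"gripper":15,"delta_pos":[0,0,0],"dr":[0,0,0]}])

```text
t: 2.18
ee_pos: [409.1, 370.6, 126.6]
orientation: [0.841, 1.402, -0.839]
ft_force: [0.3, 0.6, 0.2]
width: 13.2
```

```bash
python3 go.py -180 0 40; python3 - <<'E'
from h import *
d=grab('wrist','w1');cv2.imwrite('pics/w1.png',cv2.resize(d['img'][:,:,::-1],None,fx=1.5,fy=1.5,interpolation=cv2.INTER_CUBIC))
E
```

```text
t 2.1833 jig [-180.8   -0.4  126.6] F [0.3 0.6 0.2] w 13.2 yaw tool z -1.0795826397794785 tilt [ 0.001  0.001 -1.   ] q6 0.22319323974477642
tool cm [8.66 0.03 0.09]
```

View pics/w1.png

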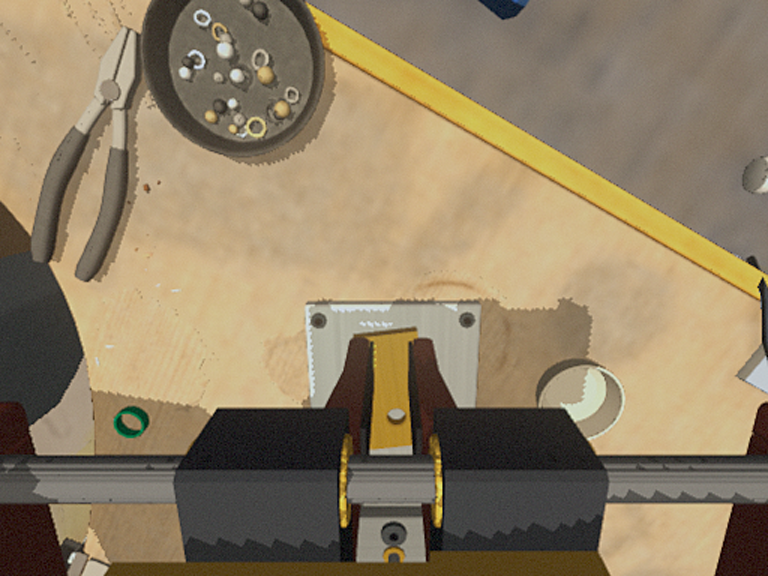

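The wrist view looks back over the apron. The base's rear corners are at (306,302) and (480,302), level, so the yaw matches. The plate's trailing edge runs from about (357,335) to (417,328), with the fingers on both sides of the line of sight.

```bash
python3 - <<'E'
from h import *
import go
d=dict(np.load('pics/w1.npz'));c,s=np.cos(go.JA),np.sin(go.JA)
for n,u,v,z in(('L',306,303,10),('R',480,302,10),('pl',357,336,18),('pr',417,329,18),('screwL',319,320,10),('screwR',467,320,10),('hole',397,416,18)):
    p=p2w(d,(u+.5)/1.5-.5,(v+.5)/1.5-.5,z);e=p[:2]-[go.JX,go.JY];print(n,c*e[0]+s*e[1],-s*e[0]+c*e[1])
R,t,K=cam(d);print(-R.T@t)
E
```

```text
L -168.95157356874205 -52.539634703912185
R -169.83021053467712 53.955863573174256
pl -150.58592559117477 -21.128548545447508
pr -155.22569150340712 15.219857763338531
screwL -157.860615328445 -45.05198641415576
screwR -158.0533598778204 46.59287998894541
hole -95.21220542010461 3.5422343498485205
[370.70714012 440.41441941 279.18988731]
```

apply_moves(increments=[{"gripper":15,"delta_pos":[2.0,0.03,0],"dr":[0,0,0]},{"gripper":15,"delta_pos":[2.0,0.03,0],"dr":[0,0,0]},{"gripper":15,"delta_pos":[2.0,0.04,0],"dr":[0,0,0]},{"gripper":15,"delta_pos":[2.0,0,0],"dr":[0,0,0]},{"gripper":15,"delta_pos":[1.5,0,0],"dr":[0,0,0]}])

```text
t: 2.65
ee_pos: [409.8, 370.7, 30.1]
orientation: [0.841, 1.402, -0.84]
ft_force: [-0.6, 0.4, 0.6]
width: 13.1
```

apply_moves(increments=[{"gripper":15,"delta_pos":[0.5,0,0],"dr":[0,0,0]},{"gripper":15,"delta_pos":[0,0,0],"dr":[0,0,0]},{"gripper":15,"delta_pos":[0,0,0],"dr":[0,0,0]},{"gripper":15,"delta_pos":[0,0,0],"dr":[0,0,0]},{"gripper":15,"delta_pos":[0,0,0],"dr":[0,0,0]}])

```text
t: 3.07
ee_pos: [411.1, 370.8, 26.9]
orientation: [0.843, 1.401, -0.84]
ft_force: [-1.1, -0.4, -0.2]
width: 12.8
```

```bash
python3 go.py -180 0.5 21
```

```text
t 3.0667 jig [-180.     1.4   26.9] F [-1.1 -0.4 -0.2] w 12.8 yaw tool z -1.0815310743142723 tilt [ 0.002  0.001 -1.   ] q6 0.22316400508731857
tool cm [ 0.58 -0.09  0.01]
```

apply_moves(increments=[{"gripper":15,"delta_pos":[0.55,-0.08,0],"dr":[0,0,0]},{"gripper":15,"delta_pos":[0,0,0.5],"dr":[0,0,0]},{"gripper":15,"delta_pos":[0,0,0.5],"dr":[0,0,0]},{"gripper":15,"delta_pos":[0,0,0.4],"dr":[0,0,0]},{"gripper":15,"delta_pos":[0,0,0.4],"dr":[0,0,0]}])

```text
t: 3.48
ee_pos: [418.7, 353.5, 20.2]
orientation: [0.843, 1.402, -0.842]
ft_force: [-0.2, 1.4, -1.1]
width: 13.0
```

apply_moves(increments=[{"gripper":15,"delta_pos":[0,0,0.4],"dr":[0,0,0]},{"gripper":15,"delta_pos":[0,0,0.4],"dr":[0,0,0]},{"gripper":15,"delta_pos":[0,0,0.4],"dr":[0,0,0]},{"gripper":15,"delta_pos":[0,0,0.4],"dr":[0,0,0]},{"gripper":15,"delta_pos":[0,0,0.4],"dr":[0,0,0]}])

```text
t: 3.9
ee_pos: [428.0, 335.9, 20.2]
orientation: [0.842, 1.402, -0.842]
ft_force: [-0.1, 2.1, -0.5]
width: 13.1
```

```bash
python3 go.py -68 0.5 21; python3 - <<'E'
from h import *
d=grab('scene','s1');cv2.imwrite('pics/s1.png',cv2.resize(d['img'][150:270,170:330,::-1],None,fx=5,fy=5,interpolation=cv2.INTER_CUBIC))
E
```

```text
t 3.9 jig [-1.413e+02 -1.000e-01  2.020e+01] F [-0.1  2.1 -0.5] w 13.1 yaw tool z -1.0819224496789839 tilt [-0.  0. -1.] q6 0.1546721560879946
tool cm [-0.08  0.06  7.33]
```

View pics/s1.png

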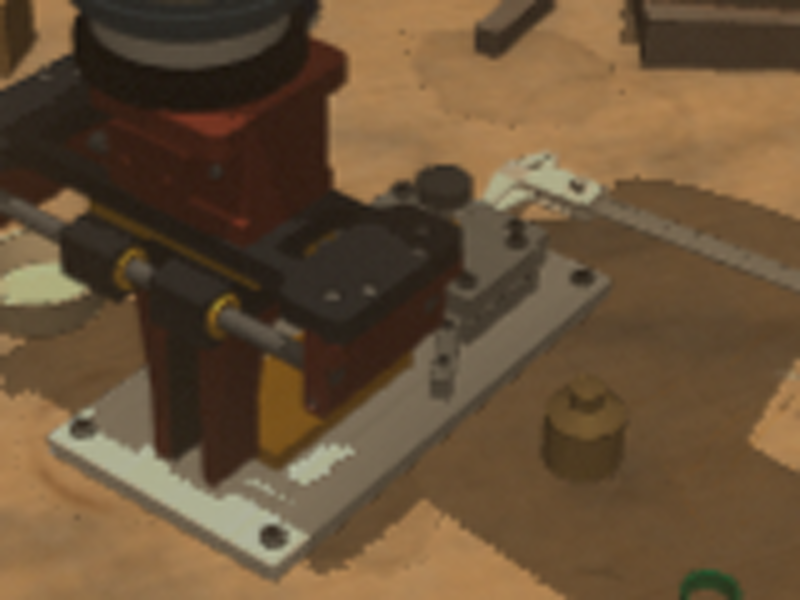

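The fingers are on the plate's trailing end, and the plate (yellow, near (290,430)) looks square with the jig. I'll keep pushing.

apply_moves(increments=[{"gripper":15,"delta_pos":[0,0.03,0.5],"dr":[0,0,0]},{"gripper":15,"delta_pos":[0,0.03,0.5],"dr":[0,0,0]},{"gripper":15,"delta_pos":[0,0,0.5],"dr":[0,0,0]},{"gripper":15,"delta_pos":[0,0,0.5],"dr":[0,0,0]},{"gripper":15,"delta_pos":[0,0,0.5],"dr":[0,0,0]}])

```text
t: 4.37
ee_pos: [441.7, 316.3, 20.8]
orientation: [0.847, 1.401, -0.838]
ft_force: [0.4, 3.9, 1.0]
width: 13.3
```

apply_moves(increments=[{"gripper":15,"delta_pos":[0,0,0.4],"dr":[0,0,0]},{"gripper":15,"delta_pos":[0,0,0.4],"dr":[0,0,0]},{"gripper":15,"delta_pos":[0,0,0.4],"dr":[0,0,0]},{"gripper":15,"delta_pos":[0,0,0.4],"dr":[0,0,0]},{"gripper":15,"delta_pos":[0,0,0.4],"dr":[0,0,0]}])

```text
t: 4.78
ee_pos: [449.8, 296.6, 20.3]
orientation: [0.842, 1.402, -0.842]
ft_force: [-1.2, 5.3, 3.5]
width: 13.2
```

```bash
python3 go.py -68 0.5 21
```

```text
t 4.7833 jig [-96.4   0.7  20.3] F [-1.2  5.3  3.5] w 13.2 yaw tool z -1.0818408610094494 tilt [ 0.  0. -1.] q6 0.07184673917878234
tool cm [-0.07 -0.02  2.84]
```

apply_moves(increments=[{"gripper":15,"delta_pos":[0,0,0.4],"dr":[0,0,0]},{"gripper":15,"delta_pos":[0,0,0.4],"dr":[0,0,0]},{"gripper":15,"delta_pos":[0,0,0.4],"dr":[0,0,0]},{"gripper":15,"delta_pos":[0,0,0.4],"dr":[0,0,0]},{"gripper":15,"delta_pos":[0,0,0.4],"dr":[0,0,0]}])

```text
t: 5.2
ee_pos: [459.4, 279.2, 20.3]
orientation: [0.843, 1.401, -0.841]
ft_force: [-0.1, 6.3, 1.7]
width: 13.5
```

apply_moves(increments=[{"gripper":15,"delta_pos":[0,0,0.15],"dr":[0,0,0]},{"gripper":15,"delta_pos":[0,0,0.15],"dr":[0,0,0]},{"gripper":15,"delta_pos":[0,0,0.1],"dr":[0,0,0]},{"gripper":15,"delta_pos":[0,0,0.1],"dr":[0,0,0]},{"gripper":15,"delta_pos":[0,0,0.1],"dr":[0,0,0]}])

```text
t: 5.62
ee_pos: [462.4, 274.2, 20.3]
orientation: [0.843, 1.401, -0.841]
ft_force: [0.9, 4.7, 1.3]
width: 13.4
```

```bash
python3 go.py -68 0.5 21
```

```text
t 5.6167 jig [-70.6   1.3  20.3] F [0.9 4.7 1.3] w 13.4 yaw tool z -1.081698933757956 tilt [ 0.001  0.001 -1.   ] q6 0.02383022291059378
tool cm [-0.07 -0.08  0.26]
```

Now I'll creep until the force shows the stop.

apply_moves(increments=[{"gripper":15,"delta_pos":[0,0,0.05],"dr":[0,0,0]},{"gripper":15,"delta_pos":[0,0,0.05],"dr":[0,0,0]},{"gripper":15,"delta_pos":[0,0,0.05],"dr":[0,0,0]},{"gripper":15,"delta_pos":[0,0,0.05],"dr":[0,0,0]},{"gripper":15,"delta_pos":[0,0,0],"dr":[0,0,0]}])

```text
t: 6.03
ee_pos: [463.3, 272.5, 20.3]
orientation: [0.843, 1.401, -0.841]
ft_force: [1.1, 6.2, 0.5]
width: 13.3
```

apply_moves(increments=[{"gripper":15,"delta_pos":[0,0,0.05],"dr":[0,0,0]},{"gripper":15,"delta_pos":[0,0,0.05],"dr":[0,0,0]},{"gripper":15,"delta_pos":[0,0,0],"dr":[0,0,0]},{"gripper":15,"delta_pos":[0,0,0],"dr":[0,0,0]},{"gripper":15,"delta_pos":[0,0,0],"dr":[0,0,0]}])

```text
t: 6.45
ee_pos: [463.6, 272.2, 20.3]
orientation: [0.844, 1.401, -0.84]
ft_force: [-0.8, 9.9, 1.0]
width: 13.0
```

apply_moves(increments=[{"gripper":15,"delta_pos":[0,0,0.05],"dr":[0,0,0]},{"gripper":15,"delta_pos":[0,0,0.05],"dr":[0,0,0]},{"gripper":15,"delta_pos":[0,0,0],"dr":[0,0,0]},{"gripper":15,"delta_pos":[0,0,0],"dr":[0,0,0]},{"gripper":15,"delta_pos":[0,0,0],"dr":[0,0,0]}])

```text
t: 6.87
ee_pos: [464.1, 272.1, 20.3]
orientation: [0.845, 1.401, -0.84]
ft_force: [-1.7, 15.0, -1.4]
width: 13.2
```

```bash
python3 go.py -68 0.5 21
```

```text
t 6.8667 jig [-68.    1.8  20.3] F [-1.7 15.  -1.4] w 13.2 yaw tool z -1.081991627936868 tilt [ 0.002  0.003 -1.   ] q6 0.016376719756941507
tool cm [-0.07 -0.13 -0.  ]
```

The plate is at the stop: force rises with no advance, at the expected -68 mm. I'll back off, lift, close the fingers and go over the pin.

apply_moves(increments=[{"gripper":15,"delta_pos":[0,0,-0.5],"dr":[0,0,0]},{"gripper":15,"delta_pos":[0,0,-1.0],"dr":[0,0,0]},{"gripper":0,"delta_pos":[-1.5,0,-0.5],"dr":[0,0,0]},{"gripper":0,"delta_pos":[-2.5,0,0],"dr":[0,0,0]},{"gripper":0,"delta_pos":[-2.5,0,0],"dr":[0,0,0]}])

```text
t: 7.28
ee_pos: [452.3, 287.2, 84.6]
orientation: [0.838, 1.404, -0.845]
ft_force: [0.8, 0.8, -0.1]
width: 0.7
```

apply_moves(increments=[{"gripper":0,"delta_pos":[-1.0,0,0],"dr":[0,0,0]},{"gripper":0,"delta_pos":[0,0,0],"dr":[0,0,0]},{"gripper":0,"delta_pos":[0,0,0],"dr":[0,0,0]},{"gripper":0,"delta_pos":[0,0,0],"dr":[0,0,0]},{"gripper":0,"delta_pos":[0,0,0],"dr":[0,0,0]}])

```text
t: 7.7
ee_pos: [453.2, 287.4, 93.8]
orientation: [0.84, 1.403, -0.844]
ft_force: [0.4, -1.1, -0.4]
width: 0.2
```

```bash
python3 go.py 0 0.5 75;  python3 - <<'E'
from h import *
d=grab('side','d1');cv2.imwrite('pics/d1.png',cv2.resize(d['img'][150:270,200:330,::-1],None,fx=5,fy=5,interpolation=cv2.INTER_CUBIC))
E
```

```text
t 7.7 jig [-86.6  -0.6  93.8] F [ 0.4 -1.1 -0.4] w 0.2 yaw tool z -1.081909808672325 tilt [-0.002 -0.001 -1.   ] q6 0.05419952782879261
tool cm [1.88 0.11 8.66]
```

View pics/d1.png

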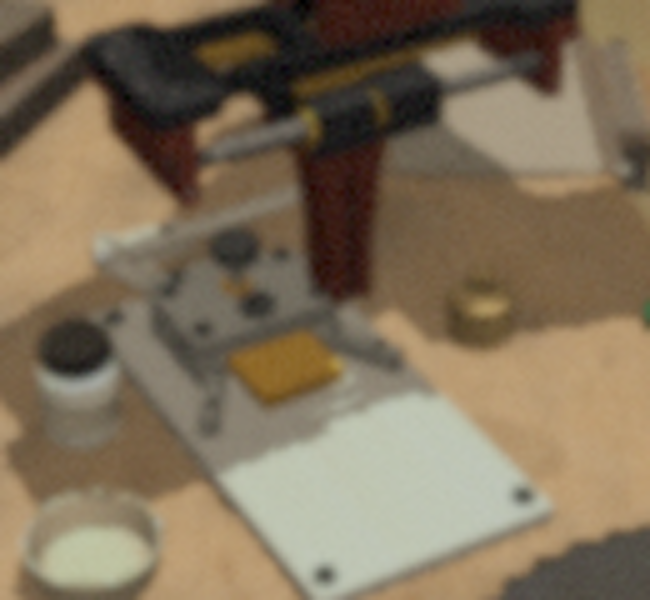

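The plate is square under the bridge, with a stub about 28 mm long sticking out (233–345, 330–405). The bystanders haven't moved. On to the pin.

apply_moves(increments=[{"gripper":0,"delta_pos":[0,0.02,2.0],"dr":[0,0,0]},{"gripper":0,"delta_pos":[0,0.02,2.5],"dr":[0,0,0]},{"gripper":0,"delta_pos":[0,0.02,2.5],"dr":[0,0,0]},{"gripper":0,"delta_pos":[0,0.02,1.2],"dr":[0,0,0]},{"gripper":0,"delta_pos":[0,0.03,0.4],"dr":[0,0,0]}])

```text
t: 8.17
ee_pos: [495.8, 211.0, 94.4]
orientation: [0.843, 1.402, -0.845]
ft_force: [0.3, 0.4, 0.2]
width: 0.5
```

apply_moves(increments=[{"gripper":0,"delta_pos":[1.0,0,0],"dr":[0,0,0]},{"gripper":0,"delta_pos":[0.7,0,0],"dr":[0,0,0]},{"gripper":0,"delta_pos":[0,0,0],"dr":[0,0,0]},{"gripper":0,"delta_pos":[0,0,0],"dr":[0,0,0]},{"gripper":0,"delta_pos":[0,0,0],"dr":[0,0,0]}])

```text
t: 8.58
ee_pos: [495.0, 213.3, 77.8]
orientation: [0.841, 1.403, -0.842]
ft_force: [-1.0, 0.4, 0.5]
width: 0.3
```

```bash
python3 go.py 0 0.5 67
```

```text
t 8.5833 jig [-1.6  1.5 77.8] F [-1.   0.4  0.5] w 0.3 yaw tool z -1.0807351730640176 tilt [-0.001 -0.    -1.   ] q6 -0.10543056775480637
tool cm [ 1.08 -0.1   0.16]
```

apply_moves(increments=[{"gripper":0,"delta_pos":[0.4,-0.1,0.15],"dr":[0,0,0]},{"gripper":0,"delta_pos":[0.4,0,0],"dr":[0,0,0]},{"gripper":0,"delta_pos":[0.25,0,0],"dr":[0,0,0]},{"gripper":0,"delta_pos":[0.2,0,0],"dr":[0,0,0]},{"gripper":0,"delta_pos":[0.2,0,0],"dr":[0,0,0]}])

```text
t: 9.0
ee_pos: [495.2, 210.8, 63.6]
orientation: [0.842, 1.402, -0.842]
ft_force: [-1.3, 0.5, 3.9]
width: 0.5
```

apply_moves(increments=[{"gripper":0,"delta_pos":[0.2,0,0],"dr":[0,0,0]},{"gripper":0,"delta_pos":[0.2,0,0],"dr":[0,0,0]},{"gripper":0,"delta_pos":[0.15,0,0],"dr":[0,0,0]},{"gripper":0,"delta_pos":[0.1,0,0],"dr":[0,0,0]},{"gripper":0,"delta_pos":[0,0,0],"dr":[0,0,0]}])

```text
t: 9.42
ee_pos: [495.3, 210.8, 56.9]
orientation: [0.842, 1.402, -0.842]
ft_force: [-0.3, 0.4, -0.6]
width: 0.3
```

At 56.9 mm it is past the 60 mm where the plate would have stopped it, so the pin is in the hole. I'll finish the stroke.

apply_moves(increments=[{"gripper":0,"delta_pos":[0.1,0,0],"dr":[0,0,0]},{"gripper":0,"delta_pos":[0.1,0,0],"dr":[0,0,0]},{"gripper":0,"delta_pos":[0.1,0,0],"dr":[0,0,0]},{"gripper":0,"delta_pos":[0.05,0,0],"dr":[0,0,0]},{"gripper":0,"delta_pos":[0,0,0],"dr":[0,0,0]}])

```text
t: 9.83
ee_pos: [495.5, 210.8, 54.2]
orientation: [0.842, 1.401, -0.842]
ft_force: [-3.1, -0.5, 8.9]
width: 0.4
```

apply_moves(increments=[{"gripper":0,"delta_pos":[0.05,0,0],"dr":[0,0,0]},{"gripper":0,"delta_pos":[0.05,0,0],"dr":[0,0,0]},{"gripper":0,"delta_pos":[0,0,0],"dr":[0,0,0]},{"gripper":0,"delta_pos":[0,0,0],"dr":[0,0,0]},{"gripper":0,"delta_pos":[0,0,0],"dr":[0,0,0]}])

```text
t: 10.25
ee_pos: [495.5, 210.8, 54.1]
orientation: [0.842, 1.401, -0.842]
ft_force: [-5.1, -1.9, 20.0]
width: 0.4
```

The pin has bottomed: 54.1 mm, with the force up to 20 N. I'll withdraw straight up and away, then check.

apply_moves(increments=[{"gripper":0,"delta_pos":[-0.4,0,0],"dr":[0,0,0]},{"gripper":0,"delta_pos":[-1.5,0,0],"dr":[0,0,0]},{"gripper":0,"delta_pos":[-2.5,0,0],"dr":[0,0,0]},{"gripper":0,"delta_pos":[-3,0,0],"dr":[0,0,0]},{"gripper":0,"delta_pos":[-3,0,0],"dr":[0,0,0]}])

```text
t: 10.67
ee_pos: [494.9, 210.5, 157.2]
orientation: [0.841, 1.402, -0.843]
ft_force: [0.7, 0.5, 0.1]
width: 0.2
```

apply_moves(increments=[{"gripper":0,"delta_pos":[0,0,-2.5],"dr":[0,0,0]},{"gripper":0,"delta_pos":[0,0,-3],"dr":[0,0,0]},{"gripper":0,"delta_pos":[0,0,-3],"dr":[0,0,0]},{"gripper":0,"delta_pos":[0,0,-3],"dr":[0,0,0]},{"gripper":0,"delta_pos":[0,0,-2],"dr":[0,0,0]}])

```text
t: 11.08
ee_pos: [431.0, 331.8, 156.7]
orientation: [0.842, 1.402, -0.841]
ft_force: [-0.2, 0.3, -1.1]
width: 0.7
```

```bash
python3 go.py; python3 - <<'E'
from h import *
d=grab('side','d2');a=grab('scene','s2')
f=lambda i:cv2.resize(i[:,:,::-1],None,fx=3,fy=3,interpolation=cv2.INTER_CUBIC)
cv2.imwrite('pics/f.png',np.hstack([f(d['img'][150:270,200:330]),f(a['img'][150:270,200:330])]))
E
```

```text
t 11.0833 jig [-136.2    0.6  156.7] F [-0.2  0.3 -1.1] w 0.7 yaw tool z -1.0812665241695882 tilt [ 0.     0.001 -1.   ] q6 0.14436665793946796
```

View pics/f.png

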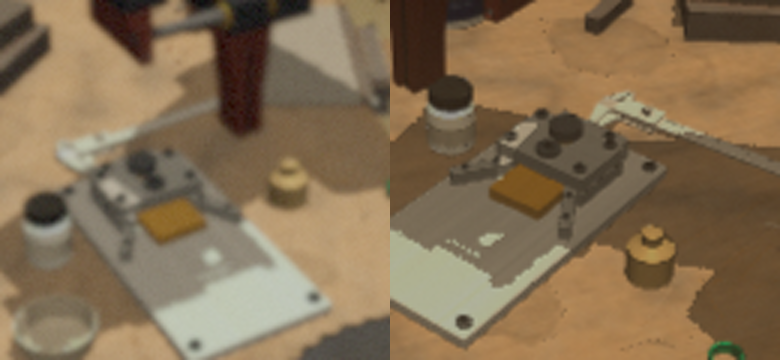

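Both views show the knob down on the bridge (side (142,160), scene (566,128)) and the plate still home, and the bystanders look undisturbed.

```bash
python3 -c "
from workcell import ctrl
print(ctrl.close_job())"
```

```text
the job is handed in; nothing more can be done
None
```

The drill jig is loaded and I handed the job in at about 11 s of the 61 s allowed. No verdict is reported back.

- **Plate:** I pushed it flat with two spread fingertips on its trailing end, which squared it up, then slid it under the bridge to the end stop. It stopped where home was expected, with the TCP at jig x = -68 mm. The push force rose from about 6 to 15 N with almost no further travel.
- **Pin:** I pressed the knob with the closed fingertips until it bottomed at 54.1 mm TCP height, against an expected 54. The plate would have stopped it at about 60 mm if the hole were not underneath. The force rose to 20 N at the bottom.
- **Final check:** after retreating, both camera views show the knob down, the plate still home, and the weight, dish, jar and calliper apparently where they were. That last point is judged by eye, not measured.

No check failed. The one disagreement was that the scene and side cameras differed by about 2° on the jig's angle. I used a value between them, and the wrist view agreed with it.

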